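# Pin the gear to the driver plate

## Robot

A 7-joint arm with a two-finger parallel gripper is mounted at the origin on the work surface. World frame = base frame: x ahead of the robot, y to its left, z up, the work surface at z = 0. Lengths are in m, angles in rad, forces in N, time in s.
With the tool pointing down it reaches from about 0.425 to 0.875 m from the base axis. Payload 8.4 kg.
Tool frame: the origin (TCP) lies at the very end of the fingers, on their centre line; the grasp point (between the pads) lies ctrl.grip_point_offset behind it (ctrl.grip_point_offset is the distance from the TCP to the grasp point, in m); z points along the fingers, y is the line along which they close (so a half turn about z gives the same grasp; the last joint's range is limited). The gripper opens to 87 mm and grips with 3 to 60 N. Pads are 19 mm wide; open, the fingers measure 117 mm over their backs; the gripper's body (75 mm by 190 mm) begins 51 mm behind the grasp point.
Start: joints at [-1.286, 0.333, 0.04, 1.465, -0.013, 1.343, -0.059], TCP at [0.243, 0.603, 0.223] pointing down, gripper open.
Joint ranges: [-2.58, 2.58], [-0.38, 2.09], [-1.3, 1.39], [0.25, 2.4], [-1.5, 4.64], [0.08, 2.09], [-2.65, 2.65]. Speed limits (rad/s): [2.22, 2.22, 2.79, 2.79, 3.14, 3.14, 3.14].

## Interface

Orientations are given as a 3x3 rotation matrix whose columns are the frame's x, y, z axes.
In Python, from station import ctrl gives the robot as it stands. The module is installed in compiled form; this text tells all that it offers.
- The arm moves only by the tool carry_out, never from a script. Its argument "series" is a list of rows, each a list of 3 entries, a list of its own where there are three numbers: the turn, a rotation vector about the tool's x, y, z in units of 1.5 rad (1.0 is 1.5 rad), then the shift along the tool's x, y, z in units of 0.2 m (1.0 is 0.2 m), then the opening, from -1 (shut) to 1 (fully open), so that 0 is half open. In form: [[[ax, ay, az], [x, y, z], hand], ...]. A call has 1 to 12 rows; each row is the pose to reach, as a shift and turn from the pose commanded when the call began, along the tool's axes at that moment; what a row does not reach only later rows make up. A row lasts 1/8 s, in which the tool goes at most 62.5 mm and 10.7 degrees, less where a joint would pass 70% of its speed; a pose out of reach is approached as far as the arm can. A call with a number of a shift or a turn outside -1 to 1 is refused whole. A call with a gripper value outside its range is refused whole. The fingers move at their own pace and stop on an object; "newtons" is the grip in N (left out, the last holds). Time passes only in rows, so rows that repeat a pose let the fingers close. It gives the time, the measured TCP pose, the force, the opening and the grip force at its end, in the units of the state.
- ctrl.get_state(): the state, without advancing time (a new reading comes with each control period).
- ctrl.read_camera(name): name is "side" or "top" or "wrist"; returns a dict with "img" (420x560x3 uint8, red, green, blue), "mtx" (3x3 intrinsics, pixels), "origin" and "orientation" of the camera in the world; the wrist camera has in their place "hand_eye" (4x4, takes a point from camera to tool coordinates, whose origin is the TCP and whose axes are the flange's). Camera axes: x right, y down, z forward; pixel columns grow to the right and rows downward; lengths in m; the calibration is good to about 2 mm. A picture is of the moment at which its call begins: read the wrist's pose just before it. There is no depth.
- ctrl.job_done(): hands the job in; it is judged then, once.
The state is a dict: "clock": time; "joint_pos": joint angles; "qvel": joint speeds; "tau": joint torques, N m; "position": TCP position; "eef_rot": TCP orientation; "force": force on the tool from outside, world axes, zero at the start; "wrist_torque": the same for the moment, N m; "width": opening from 0.0 (shut) to 1.0 (fully open); "grip_force": force on a finger pad.
Only numpy, scipy, OpenCV 4.12 (cv2) and the standard library are available. Lean on these libraries where they do the work, as an engineer would, in place of code of your own. Each camera call takes 0.05 s, during which the arm holds its last target. There are 200 camera calls.

## Task

Pin the gear on the rotary table to the driver plate beneath it: take the drive pin out of the wooden rack and enter it in the gear's pin hole, then keep light pressure on it and work the gear round until the pin drops into a hole of the driver plate; push it fully home, collar down on the gear, and let go. Never force the pin, the spindle bearing is delicate, and leave the plug gauge and the centre standing in the rack.

Things in the scene. Friction and masses are not known exactly. Their poses are not given: they have to be found in the camera images.
- pin: Loose steel drive pin, upright: shank 12 mm dia, 30 mm long, tip chamfered 2.5 mm; above it a collar 24 mm dia, 4 mm thick; above that a knurled grip 20 mm dia, 40 mm tall (74 mm overall, 0.1-0.15 kg). Origin: centre of the tip; z runs up along the pin, so the collar's underside is at z 30, the grip from 34 to 74. It starts standing in a rack hole, 30 mm deep, collar on the rack's top.
- gear: Steel spur gear, 126 mm dia, 15 mm thick, flat on the driver plate on the rotary table, under a slack nut and washer (44 mm dia) on its axis that stand 25 mm above it; all else on the rotary table is lower than the gear. It turns stiffly about its upright axis, either way (about 2.5 N at the pin hole). Origin: on the axis at its underside, 1 mm above the plate's top; z up, x points to the pin hole.
- gear_hole (a point): Mouth of the gear's only through hole, on its top face, 13.5 mm dia, 40 mm from the axis (the three small dark dots are 5 mm screw holes). The locked driver plate below (150 mm dia) has ten 13.5 mm holes, 22 mm deep, 36 degrees apart on the same 40 mm circle, hidden under the gear at an unknown angle: one comes under this hole within 27 degrees of turn either way, none is there at the start (at least 9 degrees off).
- rack: Fixed light wooden block, 200 x 64 x 50 mm, with three holes (14.5 mm dia) 65 mm apart in a row along its x axis, a tool upright in each, in any order. Origin: centre of its underside; z up. Its top is at 50 mm. A dial-gauge stand 210 mm tall stands on the bed beyond it.
- plug_gauge: Bystander in the rack: slim plug gauge with an aluminium handle 13 mm dia, standing 61 mm above the rack. Origin: its lower end, 30 mm below the rack's top.
- centre: Bystander in the rack: steel centre with a pointed cone on top, 28 mm dia, standing 38 mm above the rack. Origin: its lower end, 30 mm below the rack's top.
- rotary: Fixed rotary table that carries driver plate and gear: cream, 300 mm dia, dark slotted top at 55 mm. The driver plate lies on its centre, 22 mm thick, so the plate's top is at 77 mm and the gear's at 93 mm. Origin: centre of its underside; z up. It does not turn; its angle says nothing of the plate's.
There are look-alikes about, which are no part of the job. What is shaped like the pin but blue or red is not meant.

How it is judged:
By the outcome, as a careful person would: the job done as asked, in the order asked, and still so for the second after the job is handed in, with the robot touching nothing.
It also fails if it takes over 64 s, if anything falls off the work surface, if the arm or the gripper's body presses on something with over 40 N, if the wrist force passes 120 N, or if a joint passes its speed limit or range.

## Working session

There is one attempt and no reset: what is moved stays moved. The work goes in short steps, Python scripts to look and compute and a tool call to move; the robot and the scene stay as the last step left them, time stands still between calls to the robot, and variables do not carry over. Pictures are saved under pics/ and viewed, at most 10 in all, crops included, and the job is handed in when it is done.

Besides the shell and the picture viewer there is one more tool, called after "Call:" in YAML: its name, and indented under it one key for each argument. carry_out: Moves the arm, as the interface text tells. Its arguments: {"type":"object","properties":{"series":{"type":"array"},"newtons":{"type":"number"}},"required":["series"]}

```bash
mkdir -p pics; cat > h.py <<'E'
import numpy as np, cv2
from station import ctrl
def cam(name):
    s=ctrl.get_state(); c=ctrl.read_camera(name)
    K=np.array(c["mtx"])
    if "hand_eye" in c:
        T=np.eye(4);T[:3,:3]=s["eef_rot"];T[:3,3]=s["position"]
        M=T@np.array(c["hand_eye"]); o,R=M[:3,3],M[:3,:3]
    else: o,R=np.array(c["origin"]),np.array(c["orientation"])
    return c["img"],K,o,R
def ray(u,v,K,o,R,z):
    d=R@np.linalg.inv(K)@np.array([u,v,1.]); return o+d*(z-o[2])/d[2]
def proj(p,K,o,R):
    q=K@(R.T@(np.array(p)-o)); return q[:2]/q[2]
def save(n,img): cv2.imwrite("pics/"+n,cv2.cvtColor(img,cv2.COLOR_RGB2BGR))
E
python3 - <<'E'
from h import *
s=ctrl.get_state();print({k:np.round(v,3).tolist() for k,v in s.items()},ctrl.grip_point_offset)
for n in("top","side"):
    i,K,o,R=cam(n);print(n,K.round(1).tolist(),o.round(3),R.round(3).tolist());save(n+"0.png",i)
E
```

```text
{'clock': 0.0, 'joint_pos': [-1.286, 0.334, 0.04, 1.466, -0.013, 1.343, -0.058], 'qvel': [-0.001, -0.0, 0.001, 0.002, 0.001, -0.001, -0.001], 'tau': [-0.001, -65.636, 1.334, -40.382, -0.06, 0.045, 0.0], 'position': [0.243, 0.602, 0.222], 'eef_rot': [[-0.927, 0.374, -0.0], [0.374, 0.927, -0.001], [-0.0, -0.002, -1.0]], 'force': [0.787, -0.114, -0.42], 'wrist_torque': [0.004, -0.01, 0.012], 'grip_force': 0.0, 'width': 0.998} 0.0187
top [[494.7, 0.0, 281.9], [0.0, 494.7, 213.5], [0.0, 0.0, 1.0]] [ 0.424 -0.142  1.025] [[-0.022, -0.987, 0.158], [-1.0, 0.024, 0.01], [-0.014, -0.158, -0.987]]
side [[410.6, 0.0, 281.3], [0.0, 410.6, 209.2], [0.0, 0.0, 1.0]] [ 0.247 -0.718  0.447] [[0.867, -0.229, 0.443], [-0.499, -0.379, 0.779], [-0.01, -0.897, -0.443]]
```

View pics/top0.png

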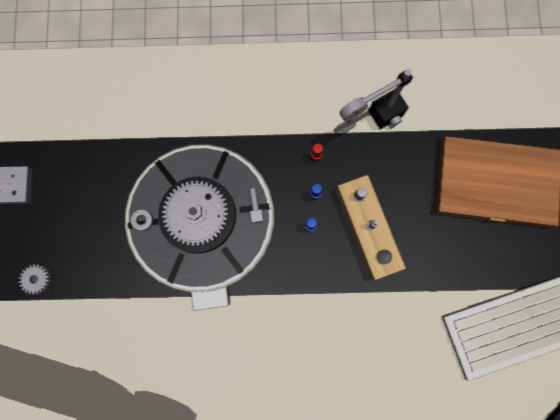

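View pics/side0.png

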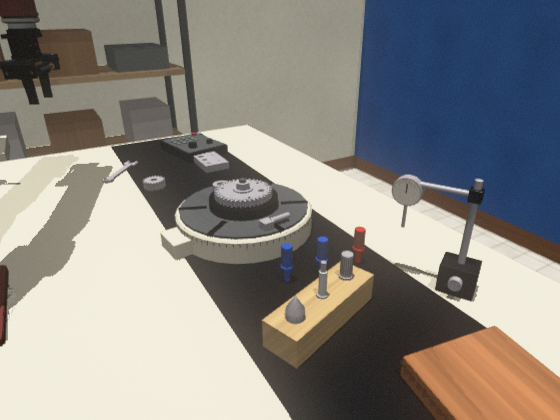

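Candidates: the grey one at top (361,193) / side (346,264) is in the rack and has a collar and thick grip, so it fits the pin. Blue (316,190), (311,225) and red (317,151) are look-alikes. The slim one at (373,225) is the plug gauge and the dark cone at (384,257) is the centre. Next is an enlarged crop and some measuring.

```bash
python3 - <<'E'
from h import *
i,K,o,R=cam("top"); j,K2,o2,R2=cam("side")
a=cv2.resize(i[165:285,325:415],None,fx=4,fy=4,interpolation=2)[:480]
b=cv2.resize(i[165:260,145:245],None,fx=4,fy=4,interpolation=2)
c=np.zeros((480,780,3),np.uint8); c[:480,:360]=a; c[:380,380:780]=b
save("crop1.png",c)
print("pin top",ray(361,191,K,o,R,.094)); 
for q in((361,193),(384,257)):print(ray(*q,K,o,R,.07))
print("hole",ray(207.5,196.5,K,o,R,.093),"nut",ray(193.5,211.5,K,o,R,.115))
# gear outline
g=cv2.cvtColor(i,cv2.COLOR_RGB2HSV)
m=((g[...,1]<60)&(g[...,2]>110)).astype(np.uint8); m2=np.zeros_like(m); cv2.circle(m2,(195,212),40,1,-1); m&=m2
cs,_=cv2.findContours(m,0,1); k=max(cs,key=cv2.contourArea); e=cv2.fitEllipse(k);print(e, ray(*e[0],K,o,R,.093))
# rack mask
m=cv2.inRange(g,(12,70,80),(28,255,255)); m[:, :330]=0;m[:,415:]=0;m[:165]=0;m[290:]=0
cs,_=cv2.findContours(m,0,1); k=max(cs,key=cv2.contourArea); r=cv2.minAreaRect(cv2.convexHull(k)); print(r)
print([ray(*p,K,o,R,.05).round(3).tolist() for p in cv2.boxPoints(r)])
print("pin side->top proj", proj([*ray(361,191,K,o,R,.094)[:2],.094],K2,o2,R2))
E
```

```text
pin top [ 0.61353591 -0.28509175  0.094     ]
[ 0.61441764 -0.28859155  0.07      ]
[ 0.48802668 -0.32680349  0.07      ]
hole [0.61019105 0.00959774 0.093     ] nut [0.57788677 0.03216325 0.115     ]
((194.52430725097656, 212.65866088867188), (60.06395721435547, 61.70909881591797), 58.946659088134766) [0.57931124 0.0343983  0.093     ]
((371.0028381347656, 226.8012237548828), (102.40382385253906, 33.6732292175293), 68.42869567871094)
[[0.635, -0.243, 0.05], [0.659, -0.307, 0.05], [0.467, -0.371, 0.05], [0.444, -0.309, 0.05]]
pin side->top proj [347.2645388 252.3232933]
```

View pics/crop1.png

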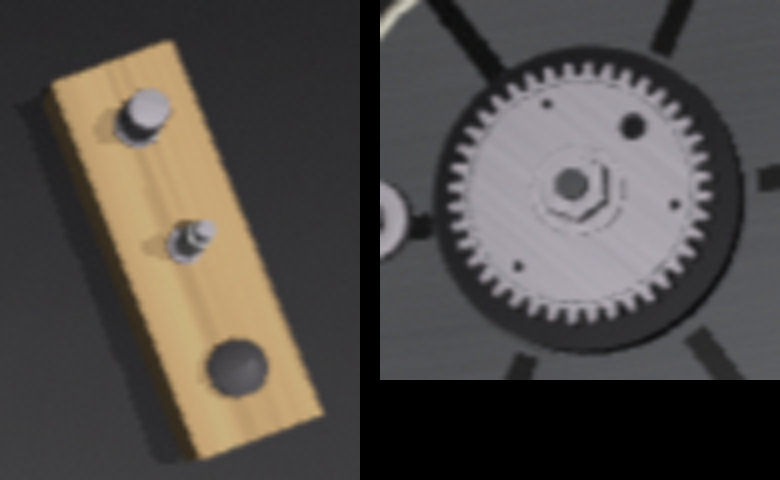

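The crop confirms it. At left (150,103) is the steel pin with its grip on a collar, at (195,240) the slim plug gauge, and at (237,367) the cone. At right, the gear hole is at (632,126); the small dots are the screw holes. I'll go above the gear first since it's on the way, look, and then continue to the pin.

```bash
cat >> h.py <<'E'
def go(p,yaw):
    """final row entries from present pose to TCP p, closing line (tool y) at yaw deg, tool down"""
    from scipy.spatial.transform import Rotation as Ro
    s=ctrl.get_state(); R=np.array(s["eef_rot"]); y=np.radians(yaw)
    Y=np.array([np.cos(y),np.sin(y),0]);Z=np.array([0,0,-1.]);D=np.c_[np.cross(Y,Z),Y,Z]
    t=Ro.from_matrix(R.T@D).as_rotvec()/1.5; d=R.T@(np.array(p)-s["position"])/.2
    print("turn",t.round(4).tolist(),"shift",d.round(4).tolist(),"t",s["clock"])
E
python3 - <<'E'
from h import *
go([.366,.405,.25],50);go([.48,.2,.25],20); go([.55,.0,.25],0)
i,K,o,R=cam("wrist");M=ctrl.read_camera("wrist")["hand_eye"];print(np.round(M,3).tolist(),K.tolist())
t,K,o,R=cam("top")
print("dial",ray(352,108,K,o,R,.15),"blue",ray(316,190,K,o,R,.07))
E
```

```text
turn [-0.0006, 0.0001, 0.2096] shift [-0.9385, -0.6858, -0.1393] t 0.2
turn [-0.0006, 0.0003, 0.5586] shift [-1.8509, -1.4228, -0.1385] t 0.2
turn [-0.0006, 0.0004, 0.7913] shift [-2.5499, -2.219, -0.1377] t 0.2
[[-0.0, -0.969, -0.247, 0.067], [1.0, 0.0, -0.001, -0.0], [0.001, -0.247, 0.969, -0.162], [0.0, 0.0, 0.0, 1.0]] [[348.8802712027357, 0.0, 279.2703271749358], [0.0, 348.8802712027357, 209.41878961777067], [0.0, 0.0, 1.0]]
dial [ 0.75910376 -0.26723089  0.15      ] blue [ 0.6225952  -0.20053896  0.07      ]
```

Call:
carry_out:
  series:
    - [[0,0,0.2],[-0.9,-0.68,-0.14],0]
    - [[0,0,0.2],[-0.9,-0.68,-0.14],0]
    - [[0,0,0.2],[-0.9,-0.68,-0.14],0]
    - [[0,0,0.2],[-0.9,-0.68,-0.14],0]
    - [[0,0,0.2],[-0.9,-0.68,-0.14],0]

```text
clock: 0.98
position: [0.362, 0.4063, 0.2516]
eef_rot: [[-0.771, 0.636, 0.001], [0.636, 0.771, 0.001], [-0.001, 0.002, -1.0]]
force: [-0.5, 0.4, 0.1]
width: 0.538
grip_force: 0.0
```

```bash
python3 - <<'E'
from h import *
print(ctrl.get_state()["position"],ctrl.get_state()["joint_pos"])
go([.48,.2,.25],30); go([.56,.0,.25],51)
E
```

```text
[0.36198964 0.40632983 0.2516063 ] [-1.10043407  0.09931112  0.18968956  1.69114525 -0.01858695  1.35135662
 -0.02648733]
turn [0.0011, 0.0001, 0.2384] shift [-1.1116, -0.4205, 0.0079] t 0.975
turn [0.0011, 0.0003, -0.006] shift [-2.0565, -0.9374, 0.0076] t 0.975
```

Call:
carry_out:
  series:
    - [[0,0,0],[-1,-0.46,0],0]
    - [[0,0,0],[-1,-0.46,0],0]
    - [[0,0,0],[-1,-0.46,0],0]
    - [[0,0,0],[-1,-0.46,0],0]

```text
clock: 1.48
position: [0.4573, 0.2093, 0.2507]
eef_rot: [[-0.774, 0.633, 0.0], [0.633, 0.774, 0.0], [-0.0, 0.0, -1.0]]
force: [0.5, 0.1, -0.0]
width: 0.497
grip_force: 0.0
```

Call:
carry_out:
  series:
    - [[0,0,0],[-1,-0.46,0],0]
    - [[0,0,0],[-1,-0.46,0],0]
    - [[0,0,0],[-1,-0.46,0],0]
    - [[0,0,0],[-1,-0.46,0],0]
    - [[0,0,0],[-1,-0.46,0],0]
    - [[0,0,0],[-1,-0.46,0],0]

```text
clock: 2.22
position: [0.553, 0.0156, 0.2502]
eef_rot: [[-0.776, 0.63, -0.001], [0.63, 0.776, 0.0], [0.001, -0.0, -1.0]]
force: [0.5, 0.5, -0.2]
width: 0.499
grip_force: 0.0
```

```bash
python3 - <<'E'
from h import *
s=ctrl.get_state();print(s["position"],s["joint_pos"],s["qvel"].round(3) if hasattr(s["qvel"],"round") else s["qvel"])
i,K,o,R=cam("wrist");save("w1.png",i)
print("expected hole px",proj([.6105,.009,.093],K,o,R),"axis",proj([.5793,.0344,.093],K,o,R))
go([.6,-.14,.25],0);go([.61,-.28,.25],-71.6)
E
```

```text
[0.5530251  0.01562944 0.25021442] [-0.64113547  0.12531151  0.58959572  1.68712034 -0.07155761  1.35140472
  0.84923218] [-0.009 -0.009 -0.009  0.006  0.     0.001  0.003]
expected hole px [311.81451014 243.41309353] axis [312.84558403 203.00432864]
turn [-0.0002, -0.0004, 0.593] shift [-0.6737, -0.4575, 0.0012] t 2.275
turn [-0.0005, -0.0003, 1.4261] shift [-1.1533, -0.9698, 0.0009] t 2.275
```

View pics/w1.png

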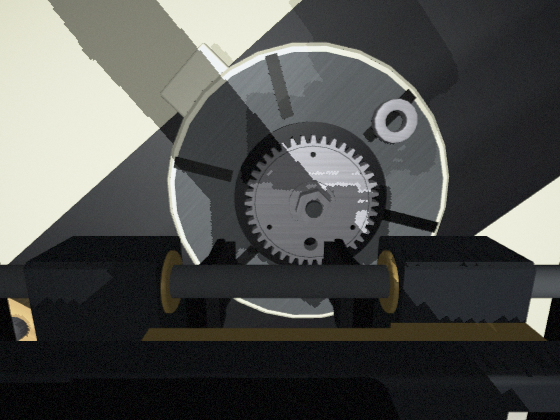

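The wrist view shows the gear hole at (310.5,243.5), within about 1 px of the prediction, and the nut at (313,208). Now on to the pin.

Call:
carry_out:
  series:
    - [[0,0,0.6],[-0.67,-0.46,0],0]
    - [[0,0,0.6],[-0.67,-0.46,0],0]
    - [[0,0,0.6],[-0.67,-0.46,0],0]
    - [[0,0,0.6],[-0.67,-0.46,0],0]
    - [[0,0,0.6],[-0.67,-0.46,0],0]
    - [[0,0,0.6],[-0.67,-0.46,0],0]

```text
clock: 3.02
position: [0.5992, -0.1403, 0.2503]
eef_rot: [[0.01, 1.0, -0.0], [1.0, -0.01, 0.0], [0.0, -0.0, -1.0]]
force: [0.1, 0.8, -0.8]
width: 0.499
grip_force: 0.0
```

```bash
python3 - <<'E'
from h import *
go([.613,-.285,.20],-71.6)
E
```

```text
turn [-0.0004, -0.0001, 0.8266] shift [-0.7231, 0.0761, 0.2511] t 3.025
```

Call:
carry_out:
  series:
    - [[0,0,0.827],[-0.723,0.076,0.25],0]
    - [[0,0,0.827],[-0.723,0.076,0.25],0]
    - [[0,0,0.827],[-0.723,0.076,0.25],0]
    - [[0,0,0.827],[-0.723,0.076,0.25],0]
    - [[0,0,0.827],[-0.723,0.076,0.25],0]
    - [[0,0,0.827],[-0.723,0.076,0.25],0]
    - [[0,0,0.827],[-0.723,0.076,0.25],0]
    - [[0,0,0.827],[-0.723,0.076,0.25],0]
    - [[0,0,0.827],[-0.723,0.076,0.25],0]

```text
clock: 4.15
position: [0.6125, -0.2863, 0.2005]
eef_rot: [[0.948, 0.317, -0.0], [0.317, -0.948, 0.0], [0.0, -0.0, -1.0]]
force: [-0.6, 0.8, 0.2]
width: 0.503
grip_force: 0.0
```

```bash
python3 - <<'E'
from h import *
i,K,o,R=cam("wrist");save("w2.png",i)
print("expected pin top px",proj([.613,-.286,.094],K,o,R),"collar",proj([.613,-.286,.054],K,o,R))
go([.613,-.286,.058],-71.6)
E
```

```text
expected pin top px [278.37190969 207.05022381] collar [278.45939992 196.45822443]
turn [-0.0003, -0.0002, 0.0001] shift [0.0033, -0.0009, 0.7128] t 4.2
```

View pics/w2.png

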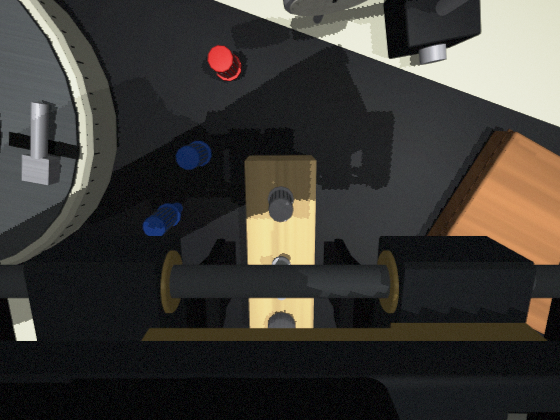

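The pin's grip top sits at about (281,208), centred in front of the rack top; I predicted (278,207), so a 2 mm correction along +y. Descending and gripping.

Call:
carry_out:
  series:
    - [[0,0,0],[0,0.009,0.35],0]
    - [[0,0,0],[0,0.009,0.6],0]
    - [[0,0,0],[0,0.009,0.71],0]
    - [[0,0,0],[0,0.009,0.71],0]
    - [[0,0,0],[0,0.009,0.71],-1]
    - [[0,0,0],[0,0.009,0.71],-1]
    - [[0,0,0],[0,0.009,0.71],-1]
    - [[0,0,0],[0,0.009,0.71],-1]
    - [[0,0,0],[0,0.009,0.71],-1]
  newtons: 25

```text
clock: 5.32
position: [0.6133, -0.2885, 0.0596]
eef_rot: [[0.95, 0.312, 0.001], [0.312, -0.95, 0.0], [0.001, 0.0, -1.0]]
force: [-1.5, 2.5, 6.3]
width: 0.222
grip_force: 25.0
```

Call:
carry_out:
  series:
    - [[0,0,0],[0,0.009,-0.1],-1]
    - [[0,0,0],[0,0.0,-0.3],-1]
    - [[0,0,0],[0,0,-0.6],-1]
    - [[0,0,0],[0,0,-0.75],-1]
    - [[0,0,0],[0,0,-0.75],-1]
    - [[0,0,0],[0,0,-0.75],-1]

```text
clock: 6.08
position: [0.6125, -0.2885, 0.2083]
eef_rot: [[0.95, 0.312, -0.0], [0.312, -0.95, 0.0], [-0.0, -0.0, -1.0]]
force: [0.2, 0.6, -1.2]
width: 0.225
grip_force: 25.0
```

```bash
python3 - <<'E'
from h import *
s=ctrl.get_state();print(s["position"],s["force"],s["width"])
go([.6,-.14,.21],0)
j,K,o,R=cam("side");p=np.array(s["position"]);a=proj(p-[0,0,.033],K,o,R);print(a)
x,y=a.astype(int);i,*_=cam("wrist")
c=np.hstack([cv2.resize(j[max(0,y-60):y+60,x-60:x+60],(400,400),interpolation=2),cv2.resize(i[150:350,180:380],(400,400))]);save("c2.png",c)
E
```

```text
[ 0.61252026 -0.28850605  0.20831846] [ 0.15290451  0.5544814  -1.20784688] 0.2246882171252187
turn [-0.0004, -0.0, -0.8358] shift [0.1721, -0.725, -0.0081] t 6.075
[351.43259322 207.54126601]
```

View pics/c2.png

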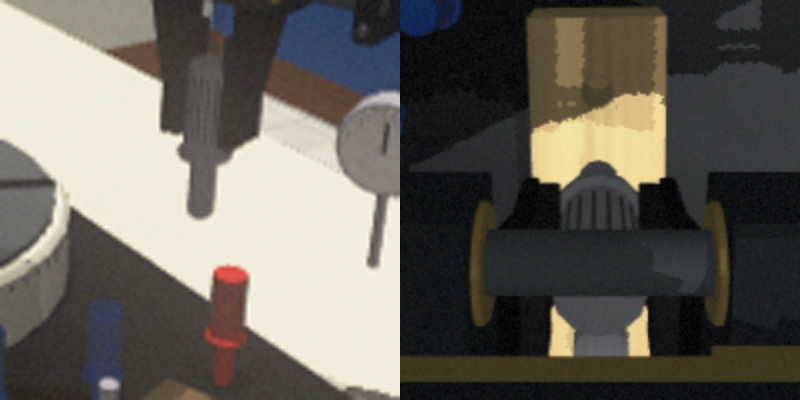

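The pin is held upright by its grip, tip clear at left (200,215), and the other tools are still in the rack. Refining the hole position from w1.

```bash
python3 - <<'E'
from h import *
c=ctrl.read_camera("wrist");K=c["mtx"];M=np.array(c["hand_eye"])
s=ctrl.get_state()
def pose(p,R): 
    T=np.eye(4);T[:3,:3]=R;T[:3,3]=p;T=T@M;return T[:3,3],T[:3,:3]
o,R=pose([.5530251,.01562944,.25021442],[[-.776,.63,-.001],[.63,.776,0],[.001,0,-1.]])
i=cv2.imread("pics/w1.png",0)
w=i[235:252,300:322];m=(w<70).astype(np.uint8);n,l,st,ce=cv2.connectedComponentsWithStats(m)
for k in range(1,n): print(st[k],ce[k]+[300,235])
b=ce[1+np.argmax(st[1:,4])]+[300,235];print("hole",ray(*b,K,o,R,.093))
# gear axis: screw dots
for q in((313,154),(269,227.5),(352,227)):print(ray(*q,K,o,R,.093))
print(np.array(cv2.resize(w,None,fx=1,fy=1)))
print("tip px expected",proj(np.array(s["position"])-[0,0,.0396],K,*pose(s["position"],s["eef_rot"])))
E
```

```text
[  4   2  13  13 132] [310.09090909 243.38636364]
hole [0.60957744 0.00897515 0.093     ]
[0.5434179  0.06370863 0.093     ]
[ 0.57206527 -0.01168511  0.093     ]
[0.62177396 0.05028371 0.093     ]
[[110 108 107 109 109 109 109 109 111 109 107 110 107 108 109 109 107 109
  108 108 110 110]
 [107 109 109 108 109 111 110 108 110 107 107 105 107 107 108 106 110 106
  108 109 108 106]
 [109 106 107 106 107 111 103 103  98  80  64  66  91 103 107 107 105 109
  106 107 103 108]
 [109 110 109 108 111 109  97  54  22  21  20  19  11  36  75 104 107 108
  106 110 109 107]
 [108 112 113 112 113  97  35  13  14  20  22  20  21  16  21  66 112 112
  110 112 111 109]
 [114 116 115 113  99  27  10   5  13  21  18  18  22  24  13  45  91 112
  108 114 112 115]
 [114 111 114 107  73   9   9  20  12  13  17  19  26  16  26  41  70  93
  113 110 110 111]
 [114 111 115 102  31  11   8   7  11  16  14  16  16  17  26  50  69  91
  113 113 114 110]
 [113 111 112 102  45  14   4   8   7   5  11  12  15  21  40  58  64  82
  110 106 108 111]
 [110 108 109 100  56  40  23   7  17   9  14  26  41  58  63  61  66  82
  105 104 107 110]
 [108 111 108 100  60  60  58  49  47  37  43  61  59  62  58  59  63  82
  103 106 106 106]
 [113 110 108 106  80  62  59  61  58  62  62  56  60  59  54  57  69 100
  108 107 107 109]
 [108 110 112 107  91  60  58  58  59  58  59  62  57  59  59  62  86 109
  109 110 112 108]
 [108 106 108 107 104  81  60  58  55  58  59  63  54  59  62  81 109 106
  107 105 106 109]
 [109 108 111 109 112 106  93  65  62  61  57  61  64  68  92 106 109 109
  109 110 110 107]
 [111 112 111 113 114 112 112 108  96  76  81  79  92 101 109 109 112 107
  111 111 110 111]
 [110 111 109 112 108 111 110 108 108 106 112 111 109 110 107 109 110 110
  107 107 109 106]]
tip px expected [278.32587182 234.17899209]
```

Call:
carry_out:
  series:
    - [[0,0,-0.835],[0.172,-0.725,0],-1]
    - [[0,0,-0.835],[0.172,-0.725,0],-1]
    - [[0,0,-0.835],[0.172,-0.725,0],-1]
    - [[0,0,-0.835],[0.172,-0.725,0],-1]
    - [[0,0,-0.835],[0.172,-0.725,0],-1]
    - [[0,0,-0.835],[0.172,-0.725,0],-1]
    - [[0,0,-0.835],[0.172,-0.725,0],-1]
    - [[0,0,-0.835],[0.172,-0.725,0],-1]

```text
clock: 7.22
position: [0.5998, -0.1402, 0.2079]
eef_rot: [[0.002, 1.0, -0.001], [1.0, -0.002, 0.0], [0.0, -0.001, -1.0]]
force: [1.1, -0.5, -1.3]
width: 0.222
grip_force: 25.0
```

```bash
python3 - <<'E'
from h import *
go([.6098,.0087,.165],50.4)
E
```

```text
turn [-0.0006, -0.0004, -0.5879] shift [0.7445, 0.0484, 0.2148] t 7.225
```

Call:
carry_out:
  series:
    - [[0,0,-0.588],[0.744,0.048,0.0],-1]
    - [[0,0,-0.588],[0.744,0.048,0.0],-1]
    - [[0,0,-0.588],[0.744,0.048,0.0],-1]
    - [[0,0,-0.588],[0.744,0.048,0.1],-1]
    - [[0,0,-0.588],[0.744,0.048,0.215],-1]
    - [[0,0,-0.588],[0.744,0.048,0.215],-1]
    - [[0,0,-0.588],[0.744,0.048,0.215],-1]
    - [[0,0,-0.588],[0.744,0.048,0.215],-1]

```text
clock: 8.22
position: [0.6106, 0.0085, 0.1665]
eef_rot: [[-0.77, 0.638, 0.001], [0.638, 0.77, 0.0], [-0.001, 0.001, -1.0]]
force: [-0.0, -0.0, -0.0]
width: 0.22
grip_force: 25.0
```

```bash
python3 - <<'E'
from h import *
s=ctrl.get_state();print(s["position"],s["joint_pos"],s["force"])
i,K,o,R=cam("wrist");p=np.array(s["position"]);
print("tip",proj(p-[0,0,.0396],K,o,R),"hole",proj([.6098,.0087,.093],K,o,R),"axis top",proj([.5791,.0341,.118],K,o,R))
j,K2,o2,R2=cam("side");a=proj([.6098,.0087,.1],K2,o2,R2).astype(int);x,y=a;print(a)
save("c3.png",np.hstack([cv2.resize(i[150:350,180:380],(400,400),interpolation=2),cv2.resize(j[y-50:y+50,x-50:x+50],(400,400),interpolation=2)]))
go([.6098,.0087,.128],50.4)
E
```

```text
[0.61056988 0.00850025 0.16651442] [-0.60975587  0.32829543  0.64877161  1.66680321 -0.20938826  1.21569089
  0.96460961] [-0.02092265 -0.00807163 -0.02946141]
tip [279.81851667 233.42163097] hole [279.23825653 217.2301537 ] axis top [279.16265294 164.87194612]
[260 187]
turn [0.0005, 0.0005, -0.0001] shift [0.0027, -0.0018, 0.1915] t 8.325
```

View pics/c3.png

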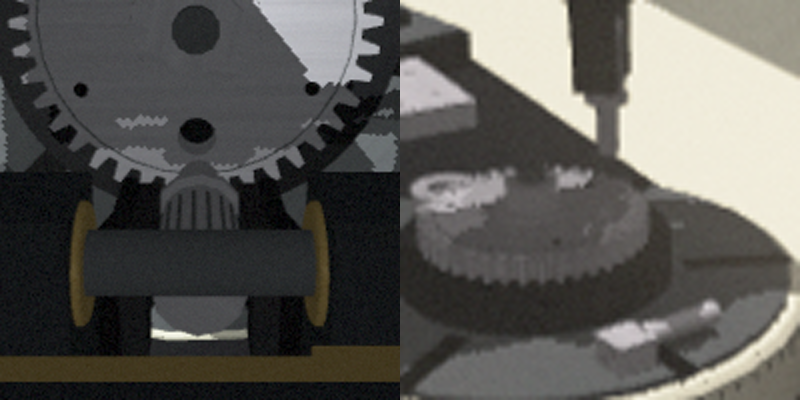

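The hole mouth is at (278.5,218.4) in the wrist view, with the pin tip in front at (280,232). The tool is 0.5 mm off laterally. Descending gently.

Call:
carry_out:
  series:
    - [[0,0,0],[0,-0.003,0.1],-1]
    - [[0,0,0],[0,-0.003,0.15],-1]
    - [[0,0,0],[0,-0.003,0.17],-1]
    - [[0,0,0],[0,-0.003,0.18],-1]
    - [[0,0,0],[0,-0.003,0.19],-1]
    - [[0,0,0],[0,-0.003,0.195],-1]

```text
clock: 9.07
position: [0.6095, 0.0088, 0.1266]
eef_rot: [[-0.772, 0.636, -0.0], [0.636, 0.772, 0.001], [0.001, 0.0, -1.0]]
force: [-2.5, 2.4, 1.1]
width: 0.221
grip_force: 25.0
```

Tip entered. On down towards the plate.

Call:
carry_out:
  series:
    - [[0,0,0],[0.005,0,0.01],-1]
    - [[0,0,0],[0.005,0,0.02],-1]
    - [[0,0,0],[0.005,0,0.03],-1]
    - [[0,0,0],[0.005,0,0.04],-1]
    - [[0,0,0],[0.005,0,0.046],-1]
    - [[0,0,0],[0.005,0,0.05],-1]

```text
clock: 9.82
position: [0.6089, 0.0089, 0.1165]
eef_rot: [[-0.771, 0.636, 0.0], [0.636, 0.771, 0.0], [0.0, 0.0, -1.0]]
force: [-2.5, 1.8, 3.2]
width: 0.226
grip_force: 25.0
```

Tip touches the plate: z 0.1165, 3 N. Now turn the gear clockwise with light pressure; the first 9° cannot contain a hole.

Call:
carry_out:
  series:
    - [[0,0,0.0116],[0.001,-0.0035,0.004],-1]
    - [[0,0,0.0349],[0.001,-0.0105,0.004],-1]
    - [[0,0,0.0582],[0.002,-0.0174,0.004],-1]
    - [[0,0,0.0814],[0.003,-0.0244,0.004],-1]
    - [[0,0,0.0931],[0.003,-0.0278,0.004],-1]
    - [[0,0,0.0931],[0.003,-0.0278,0.004],-1]

```text
clock: 10.58
position: [0.6056, 0.0054, 0.1164]
eef_rot: [[-0.675, 0.737, 0.002], [0.737, 0.675, 0.001], [-0.001, 0.002, -1.0]]
force: [0.6, 4.9, 5.3]
width: 0.223
grip_force: 25.0
```

```bash
cat >> h.py <<'E'
def st():
    s=ctrl.get_state();p=np.array(s["position"]);R=np.array(s["eef_rot"]);d=p[:2]-[.5791,.0341]
    print("z",p[2].round(4),"ang",np.degrees(np.arctan2(d[1],d[0])).round(2),"r",np.hypot(*d).round(4),"yaw",np.degrees(np.arctan2(R[1,1],R[0,1])).round(2),"Ftool",(R.T@s["force"]).round(1),"q7",s["joint_pos"][6])
E
python3 -c "from h import *;st()"
```

```text
z 0.1164 ang -47.28 r 0.039 yaw 42.49 Ftool [ 3.2  3.8 -5.3] q7 0.8649664003643391
```

Gear is turning, 5 N down. Continuing in 2° steps.

Call:
carry_out:
  series:
    - [[0,0,0.0116],[0.003,-0.0035,0],-1]
    - [[0,0,0.0233],[0.004,-0.007,0],-1]
    - [[0,0,0.0233],[0.004,-0.007,0],-1]

```text
clock: 10.95
position: [0.6029, 0.004, 0.1155]
eef_rot: [[-0.649, 0.761, -0.001], [0.761, 0.649, -0.001], [0.0, -0.001, -1.0]]
force: [1.3, 2.8, 0.5]
width: 0.225
grip_force: 25.0
```

Call:
carry_out:
  series:
    - [[0,0,0.0116],[0,-0.0035,0],-1]
    - [[0,0,0.0233],[0,-0.007,0],-1]
    - [[0,0,0.0233],[0,-0.007,0],-1]

```text
clock: 11.32
position: [0.6019, 0.0033, 0.1155]
eef_rot: [[-0.622, 0.783, -0.001], [0.783, 0.622, -0.0], [0.0, -0.001, -1.0]]
force: [0.5, 1.5, -0.8]
width: 0.22
grip_force: 25.0
```

z dropped 0.9 mm and the down force vanished; maybe a hole. Probing straight down.

Call:
carry_out:
  series:
    - [[0,0,0],[0,0,0.004],-1]
    - [[0,0,0],[0,0,0.008],-1]
    - [[0,0,0],[0,0,0.008],-1]

```text
clock: 11.7
position: [0.602, 0.0034, 0.1139]
eef_rot: [[-0.622, 0.783, -0.001], [0.783, 0.622, -0.0], [0.0, -0.001, -1.0]]
force: [-0.4, 0.1, -1.0]
width: 0.223
grip_force: 25.0
```

```bash
python3 -c "from h import *;st()"
```

```text
z 0.1139 ang -53.33 r 0.0383 yaw 38.46 Ftool [ 0.4 -0.3  1. ] q7 0.8015037398608724
```

It is dropping freely, so the pin is in a plate hole. Pushing home gently.

Call:
carry_out:
  series:
    - [[0,0,0],[0,0,0.01],-1]
    - [[0,0,0],[0,0,0.02],-1]
    - [[0,0,0],[0,0,0.03],-1]
    - [[0,0,0],[0,0,0.04],-1]
    - [[0,0,0],[0,0,0.05],-1]
    - [[0,0,0],[0,0,0.05],-1]

```text
clock: 12.45
position: [0.602, 0.0035, 0.1038]
eef_rot: [[-0.622, 0.783, -0.001], [0.783, 0.622, -0.0], [0.0, -0.001, -1.0]]
force: [-0.7, -1.7, -1.7]
width: 0.225
grip_force: 25.0
```

```bash
python3 -c "from h import *;st()"
```

```text
z 0.1038 ang -53.26 r 0.0382 yaw 38.46 Ftool [-0.9 -1.6  1.7] q7 0.8076268776915316
```

Call:
carry_out:
  series:
    - [[0,0,0],[0,0,0.004],-1]
    - [[0,0,0],[0,0,0.007],-1]
    - [[0,0,0],[0,0,0.01],-1]
    - [[0,0,0],[0,0,0.01],-1]

```text
clock: 12.95
position: [0.6021, 0.0034, 0.1026]
eef_rot: [[-0.622, 0.783, -0.0], [0.783, 0.622, 0.0], [0.0, -0.0, -1.0]]
force: [-4.9, -1.6, 6.1]
width: 0.221
grip_force: 25.0
```

Collar seated: z 0.1026 as predicted, 6 N. Releasing and retreating upward.

Call:
carry_out:
  series:
    - [[0,0,0],[0,0,-0.004],-1]
    - [[0,0,0],[0,0,-0.004],0]
    - [[0,0,0],[0,0,-0.004],0]
    - [[0,0,0],[0,0,-0.004],0]
    - [[0,0,0],[0,0,-0.004],0]
    - [[0,0,0],[0,0,-0.15],0]
    - [[0,0,0],[0,0,-0.4],0]
    - [[0,0,0],[0,0,-0.7],0]
    - [[0,0,0],[0,0,-0.7],0]
    - [[0,0,0],[0,0,-0.7],0]
    - [[0,0,0],[0,0,-0.7],0]

```text
clock: 14.32
position: [0.6015, 0.0038, 0.2407]
eef_rot: [[-0.622, 0.783, -0.002], [0.783, 0.622, -0.0], [0.001, -0.002, -1.0]]
force: [-0.1, 1.5, 0.0]
width: 0.499
grip_force: 0.0
```

```bash
python3 - <<'E'
from h import *
i,*_=cam("wrist");j,K2,o2,R2=cam("side");x,y=proj([.602,.0034,.1],K2,o2,R2).astype(int)
save("c4.png",np.hstack([cv2.resize(i[100:300,180:380],(400,400),interpolation=2),cv2.resize(j[150:350,200:400],(400,400),interpolation=2)]));print(x,y)
E
```

```text
258 188
```

View pics/c4.png

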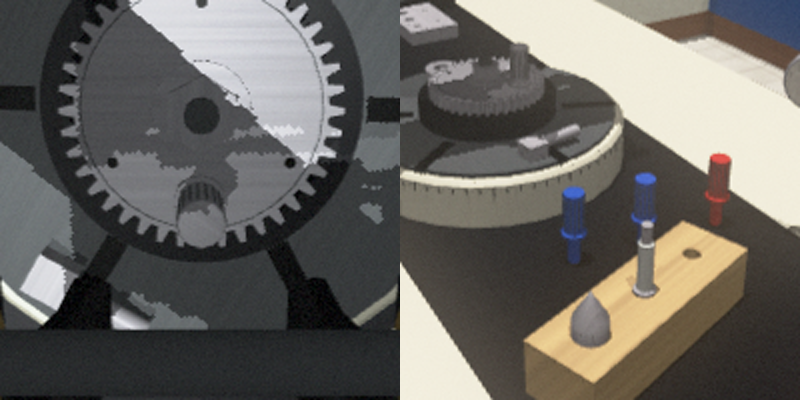

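The pin stands upright in the gear, with its grip top at about (259,172) in the side view. The plug gauge and centre still stand in the rack. One height check, then I hand in.

```bash
python3 - <<'E'
from h import *
j,K,o,R=cam("side");print([proj([.602,.0034,z],K,o,R).round(1).tolist() for z in(.137,.142,.152)])
print(ctrl.job_done())
E
```

```text
[[257.9, 172.6], [257.8, 170.3], [257.6, 165.8]]
the job is handed in; nothing more can be done
None
```

I pinned the gear to the driver plate: the pin is fully home with its collar down on the gear, the gripper has let go and is clear, and the job was handed in at about 14.5 s with the plug gauge and the centre still in the rack.

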